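# Close up the tray stack in the conservation studio

## Task

Close up the stack of steel trays: lift the tall jar, which is in the way, out of the lower tray and set it down gently, upright and clear of the tin, in the upper tray that waits on the loading ledge. Then slide the upper tray, without lifting it or tipping over what it carries, from the ledge onto the lower tray until its four corner feet drop inside the lower tray's corners and it sits flat and square on it. The low pot stays in the lower tray and the tin in the upper one; leave everything else on the table where it is.

Things in the scene. Friction and masses are not known exactly. Their poses are not given: they have to be found in the camera images.
- stand: Fixed stacking stand. Origin at table level under the centre of its lower tray, z up. Lower tray: open, steel, 150 (x) x 130 (y) mm, walls 4, inner floor at z = 10, rim at z = 48 mm. Level with the rim, a bare flat loading ledge joins its +y wall: x = -85 to 85, y = 65 to 245, top z = 48 mm. The upper tray slides along -y.
- tray: Loose upper tray, open, steel, about 0.45 kg, 150 (x) x 130 (y) mm, walls 4 thick, 42 high, floor 4. Origin: centre of flat underside. Tapered feet (16 to 10 mm across) reach 8 mm below it at x +-60, y +-50. Starts on the ledge at stand y 150-162, z 56, x +-15 mm, skew to 7 deg. Home: stand x = y = 0, z = 48, axes parallel, feet in the mouth with 3 mm play. Leading feet dip first.
- jar_mid (a point): The tall jar's centre (half-way up). Capped glass jar, 48 mm diameter, 75 mm high, 0.15 kg, standing in the lower tray towards one end of x, z axis up. It stands well above the rim; its grip may be taken anywhere on its upper half.
- pot_mid (a point): Centre (half-way up) of the low pot: capped glass pot, 40 mm diameter, 24 mm high, standing in the lower tray towards the other end of x. Below the rim, so it stays there.
- tin_mid (a point): Centre (half-way up) of the tin: small round aluminium tin, 30 mm diameter, 24 mm high, loose, standing in the upper tray in its +x half.
- beaker_mid (a point): Bystander: glass beaker, 68 mm diameter, 85 mm high; this point is half-way up.
- spatula: Bystander: spatula 200 mm long lying on the table; origin about its middle, underside, long axis x.
- varnish_mid (a point): Bystander: amber bottle, 60 mm diameter, 140 mm high; this point is half-way up.
Not all that is in view belongs to the job. Leave any turquoise look-alike of the part that bears pot_mid alone.

How it is judged:
By the outcome, as a careful person would: the job done as asked, in the order asked, and still so for the second after the job is handed in, with the robot touching nothing.
It also fails if it takes over 72 s, if anything falls off the work surface, if the arm or the gripper's body presses on something with over 40 N, if the wrist force passes 120 N, or if a joint passes its speed limit or range.

## Robot

A 6-joint arm with a two-finger parallel gripper is mounted at the origin on the work surface. World frame = base frame: x ahead of the robot, y to its left, z up, the work surface at z = 0. Lengths are in m, angles in rad, forces in N, time in s.
With the tool pointing down it reaches from about 0.375 to 0.9 m from the base axis. Payload 3.1 kg.
Tool frame: the origin (TCP) lies at the very end of the fingers, on their centre line; the grasp point (between the pads) lies 19 mm behind it; x points along the fingers, y is the direction in which the jaws open and shut, and the axes are right-handed (so a half turn about x gives the same grasp; the last joint's range is limited). The gripper opens to 87 mm and grips with 3 to 60 N. Pads are 19 mm wide; open, the fingers measure 117 mm over their backs; the gripper's body (75 mm by 190 mm) begins 51 mm behind the grasp point.
Start: joints at [1.081, 0.527, 1.433, -0, 1.181, -0.178], TCP at [0.191, 0.595, 0.223] pointing down, gripper open.
Joint ranges: [-3.08, 3.08], [-0.75, 2.2], [0.22, 2.44], [-1.43, 4.57], [0, 2.65], [-2.85, 2.85]. Speed limits (rad/s): [2.79, 2.79, 3.14, 3.14, 3.14, 3.14].

## Interface

Orientations are given as a unit quaternion [x, y, z, w].
In Python, from rig import robot gives the robot as it stands.
- The arm moves only by the tool carry_out, never from a script. Its argument "commands" is a list that holds one entry, the list of rows, each a list of 5 numbers: the opening, from 0 (shut) to 1 (fully open), then the shift along the tool's x, y, z in mm, then the turn about the tool's x in degrees. In form: [[[hand, x, y, z, twist], ...]]. A call has 1 to 8 rows; each row shifts and turns the pose as measured when the row begins, along the tool's axes as they then stand; what a row does not reach is not made up. A row lasts 1/12 s, in which the tool goes at most 41.7 mm and 7.16 degrees, less where a joint would pass 70% of its speed; a pose out of reach is approached as far as the arm can. A call with a gripper value outside its range is refused whole. The fingers move at their own pace and stop on an object; "force" is the grip in N (left out, the last holds). Time passes only in rows, so rows that do not move let the fingers close. It gives the time, the measured TCP pose, the force and the opening at its end, in the units of the state.
- robot.get_obs(): the state, without advancing time (a new reading comes with each control period).
- robot.camera(name): name is "scene" or "top" or "wrist"; returns the picture (420x560x3 uint8, red, green, blue); there is no depth.
- robot.camera_model(name): a dict with "fx", "fy", "cx", "cy" (pixels), "R" (3x3) and "t" (3): a world point X has camera coordinates R X + t. Camera axes: x right, y down, z forward; pixel columns grow to the right and rows downward; lengths in m; the calibration is good to about 2 mm. A picture is of the moment at which its call begins: read the wrist's pose just before it. camera_model takes no time and is no camera call; for the wrist camera it gives the pose at the moment of the call.
- robot.hand_in(): hands the job in, once; it reports no verdict.
The state is a dict: "time": time; "q": joint angles; "joint_velocities": joint speeds; "joint_torque": joint torques, N m; "position": TCP position; "tool_rot": TCP orientation; "ft_force": force on the tool from outside, world axes, zero at the start; "moment": the same for the moment, N m; "grip_width": finger opening in m.
Only numpy, scipy, OpenCV 4.12 (cv2) and the standard library are available. Lean on these libraries where they do the work, as an engineer would, in place of code of your own. Each camera call takes 0.05 s, during which the arm holds its last target. There are 200 camera calls.

## Working session

There is one attempt and no reset: what is moved stays moved. The work goes in short steps, Python scripts to look and compute and a tool call to move; the robot and the scene stay as the last step left them, time stands still between calls to the robot, and variables do not carry over. Pictures are saved under pics/ and viewed, on a budget of 10 in all, crops included, one or two more only if the job needs it, and the job is handed in when it is done.

Besides the shell and the picture viewer there is one more tool, called after "Call:" as name([rows], argument=value, ...), one row to a line, values as JSON. carry_out: Moves the arm, as the interface text tells. Its arguments: {"type":"object","properties":{"commands":{"type":"array"},"force":{"type":"number"}},"required":["commands"]}

```bash
mkdir -p pics; ls; python3 - <<'E'
from rig import robot
import cv2,numpy as np
o=robot.get_obs();print({k:np.round(v,3).tolist() for k,v in o.items()})
for n in("scene","top"):
    im=robot.camera(n);cv2.imwrite(f"pics/{n}0.png",im[:,:,::-1]);m=robot.camera_model(n)
    print(n,{k:np.round(v,3).tolist() for k,v in m.items()})
E
```

```text
pics
{'time': 0.0, 'q': [1.081, 0.528, 1.434, -0.0, 1.181, -0.178], 'joint_velocities': [0.0, 0.001, 0.001, 0.002, 0.0, 0.001], 'joint_torque': [0.001, -44.004, -17.66, 0.063, 0.058, -0.0], 'position': [0.191, 0.594, 0.222], 'tool_rot': [0.109, 0.699, -0.11, 0.698], 'ft_force': [0.849, 0.545, -0.05], 'moment': [0.003, 0.04, 0.05], 'grip_width': 0.087}
scene {'fx': 426.007, 'fy': 426.007, 'cx': 282.118, 'cy': 215.83, 'R': [[0.848, 0.53, 0.017], [0.418, -0.649, -0.635], [-0.326, 0.546, -0.772]], 't': [-0.433, -0.187, 1.357]}
top {'fx': 440.387, 'fy': 440.387, 'cx': 282.295, 'cy': 214.548, 'R': [[0.019, -1.0, -0.014], [-0.988, -0.017, -0.152], [0.152, 0.017, -0.988]], 't': [-0.007, 0.533, 1.253]}
```

View pics/top0.png

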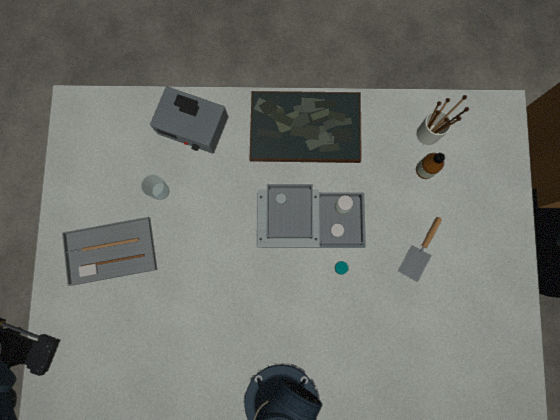

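View pics/scene0.png

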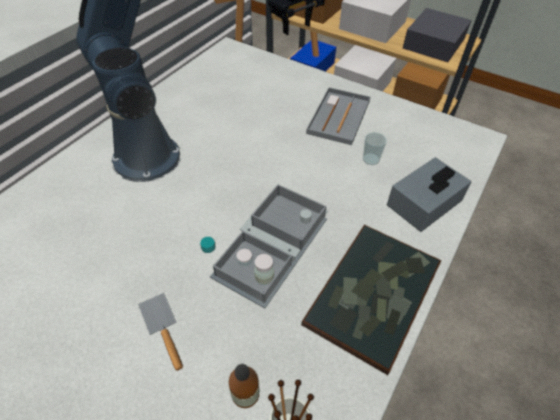

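The top view shows the lower tray at about (343,220), the ledge and upper tray at about (290,215), the jar cap at (345,203), the pot at (338,230), the tin at (281,198) and the turquoise decoy at (341,268). The scene view agrees.

```bash
cat > h.py <<'E'
import numpy as np,cv2
from rig import robot
from scipy.spatial.transform import Rotation as Ro
def ray(m,uv,z):
    R=np.array(m["R"]);t=np.array(m["t"]);c=-R.T@t
    d=R.T@np.array([(uv[0]-m["cx"])/m["fx"],(uv[1]-m["cy"])/m["fy"],1.])
    return c+d*(z-c[2])/d[2]
def proj(m,X):
    p=np.array(m["R"])@np.array(X)+np.array(m["t"]);return np.array([m["cx"]+m["fx"]*p[0]/p[2],m["cy"]+m["fy"]*p[1]/p[2]])
def snap(n,name):
    m=robot.camera_model(n);im=robot.camera(n)[:,:,::-1].copy();cv2.imwrite(f"pics/{name}.png",im);return m,im
def totool(d):
    "world displacement (m) -> tool mm"
    return Ro.from_quat(robot.get_obs()["tool_rot"]).inv().apply(d)*1000
E
python3 - <<'E'
from h import *
m=robot.camera_model("top")
for n,uv,z in [("jarcap",(345,203.5),.085),("pot",(338,230.5),.034),("tin",(281,198),.084),("ledgeTL",(258,192),.048),("ledgeBL",(258,247),.048),("lowTR",(364,193),.048),("lowBR",(366,247),.048)]:
    print(n,ray(m,uv,z).round(3))
im=cv2.imread("pics/top0.png")[175:285,245:380]
cv2.imwrite("pics/top0c.png",cv2.resize(im,None,fx=5.5,fy=5.5,interpolation=cv2.INTER_CUBIC))
E
```

```text
jarcap [ 0.561 -0.176  0.085]
pot [ 0.49  -0.162  0.034]
tin [0.575 0.006 0.084]
ledgeTL [0.598 0.075 0.048]
ledgeBL [0.436 0.071 0.048]
lowTR [ 0.6   -0.236  0.048]
lowBR [ 0.442 -0.241  0.048]
```

View pics/top0c.png

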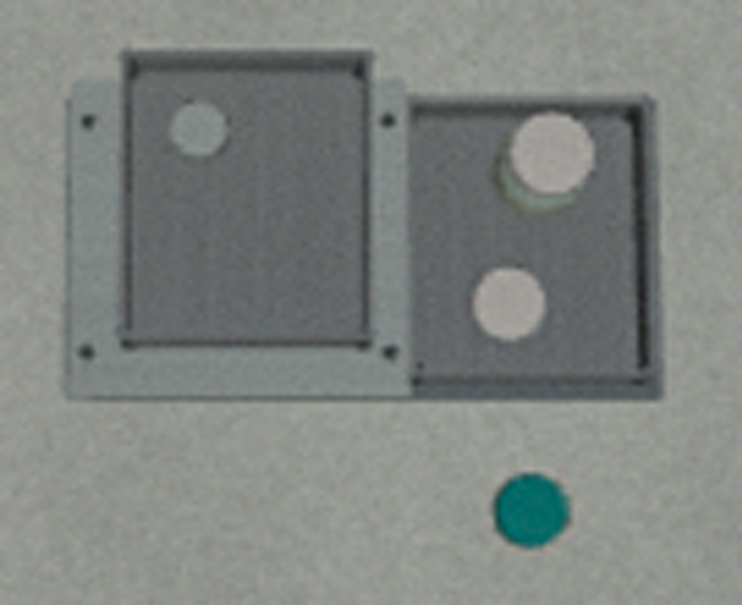

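```bash
python3 - <<'E'
from h import *
o=robot.get_obs();print(Ro.from_quat(o["tool_rot"]).as_matrix().round(3))
print(totool(np.array([.50,-.10,.30])-o["position"]).round(1), robot.camera_model("wrist")["t"])
m=robot.camera_model("wrist");R=np.array(m["R"]);print("cam offset in tool",totool(-R.T@m["t"]-o["position"]).round(1), totool(R[2]).round(0),m["fx"])
m=robot.camera_model("top");print(-np.array(m["R"]).T@m["t"])
f=lambda u,v:(245+(u-2.25)/5.5,175+(v-2.25)/5.5)
for n,p,z in [("ledTL",(72,82),.048),("ledBL",(66,397),.048),("lowTR",(655,97),.048),("lowBR",(660,383),.048),("trTL",(124,50),.098),("trTR",(371,52),.098),("trBR",(368,345),.098),("trBL",(122,345),.098),("jar",(552,154),.085),("pot",(509,304),.034),("tin",(198,130),.084)]:
    print(n,ray(m,f(*p),z).round(4))
E
```

```text
[[-0.001  0.306  0.952]
 [-0.002  0.952 -0.306]
 [-1.    -0.002 -0.   ]]
[ -77.4 -566.8  506.7] [-0.62410932 -0.03216832  0.38997864]
cam offset in tool [-162.     0.2  -70.7] [965.   0. 262.] 326.913973507075
[ 0.33745066 -0.01911857  1.31888653]
ledTL [0.6058 0.0761 0.048 ]
ledBL [0.4369 0.0746 0.048 ]
lowTR [ 0.6027 -0.2355  0.048 ]
lowBR [ 0.4498 -0.2367  0.048 ]
trTL [0.6125 0.046  0.098 ]
trTR [ 0.6135 -0.0813  0.098 ]
trBR [ 0.462  -0.0811  0.098 ]
trBL [0.4598 0.0433 0.098 ]
jar [ 0.5641 -0.1758  0.085 ]
pot [ 0.4918 -0.1592  0.034 ]
tin [0.5738 0.0073 0.084 ]
```

Call:
carry_out([
  [[1, -4, -27, 26.5, 0], [1, -4, -27, 26.5, 0], [1, -4, -27, 26.5, 0], [1, -4, -27, 26.5, 0], [1, -4, -27, 26.5, 0], [1, -4, -27, 26.5, 0], [1, -4, -27, 26.5, 0], [1, -4, -27, 26.5, 0]],
])

```text
time: 0.77
position: [0.3267, 0.3192, 0.2495]
tool_rot: [0.103, 0.701, -0.106, 0.697]
ft_force: [1.5, 0.5, 0.3]
grip_width: 0.0868
```

Call:
carry_out([
  [[1, -4, -27, 26.5, 0], [1, -4, -27, 26.5, 0], [1, -4, -27, 26.5, 0], [1, -4, -27, 26.5, 0], [1, -4, -27, 26.5, 0], [1, -4, -27, 26.5, 0], [1, -4, -27, 26.5, 0], [1, -4, -27, 26.5, 0]],
])

```text
time: 1.43
position: [0.4679, 0.0362, 0.2817]
tool_rot: [0.103, 0.702, -0.106, 0.696]
ft_force: [0.7, 0.7, -0.2]
grip_width: 0.0872
```

Call:
carry_out([
  [[1, 0, 0, 0, 7], [1, 0, 0, 0, 7], [1, 0, 0, 0, 7], [1, 0, 0, 0, 7], [1, 0, 0, 0, 7], [1, 0, 0, 0, 7], [1, 0, 0, 0, 7], [1, 0, 0, 0, 7]],
])

```text
time: 2.1
position: [0.4721, 0.025, 0.2801]
tool_rot: [0.424, 0.565, -0.431, 0.562]
ft_force: [0.8, -0.5, -0.7]
grip_width: 0.0868
```

Call:
carry_out([
  [[1, 0, 0, 0, 7], [1, 0, 0, 0, 7], [1, 0, 0, 0, 0]],
])

```text
time: 2.35
position: [0.471, 0.0251, 0.279]
tool_rot: [0.491, 0.507, -0.499, 0.503]
ft_force: [-0.7, -0.3, 0.8]
grip_width: 0.087
```

Call:
carry_out([
  [[1, 0, 15, 27, 0], [1, 0, 15, 27, 0], [1, 0, 15, 27, 0], [1, 0, 15, 27, 0], [1, 0, 0, 0, 0], [1, 0, 0, 0, 0]],
])

```text
time: 2.85
position: [0.5335, -0.0839, 0.2764]
tool_rot: [0.484, 0.514, -0.494, 0.507]
ft_force: [0.6, 0.1, 0.1]
grip_width: 0.0871
```

```bash
python3 - <<'E'
from h import *
m,im=snap("wrist","w1")
import json;json.dump({k:np.array(v).tolist() for k,v in m.items()},open("w1.json","w"))
o=robot.get_obs();print(o["position"],Ro.from_quat(o["tool_rot"]).as_matrix().round(3),o["q"])
for X in [(.564,-.176,.085),(.524,-.17,.048),(.537,-.018,.098)]: print(proj(m,X))
E
```

```text
[ 0.5337551  -0.08410181  0.27644387] [[-0.016  0.999  0.042]
 [-0.004  0.042 -0.999]
 [-1.    -0.017  0.003]] [-0.35772405  0.35795077  1.56763663 -0.01002852  1.22997459 -0.39645677]
[305.81533439 263.62965942]
[273.19157376 245.47459825]
[289.47264525 124.05279999]
```

View pics/w1.png

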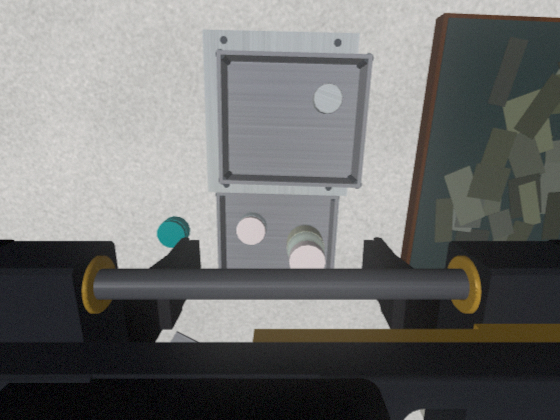

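The wrist view shows the tray rim corners near (219,52), (371,55), (360,185) and (220,184). The ledge corners are near (205,31), (357,34) and (208,191), the jar cap is at (307,259), the pot at (251,230) and the tin at (328,99).

```bash
python3 - <<'E'
from h import *
import json;m=json.load(open("w1.json"))
im=cv2.imread("pics/w1.png").astype(int)
# whitish/pinkish caps inside lower tray region
r=im[195:285,222:335];b,g,rr=r[...,0],r[...,1],r[...,2]
mk=((rr>165)&(rr-g>3)).astype(np.uint8)
n,l,s,c=cv2.connectedComponentsWithStats(mk)
for i in range(1,n):
    if s[i,4]>150: print(s[i]+[222,195,0,0,0],(c[i]+[222,195]).round(1))
for n,p,z in [("jar",(307,258.5),.085),("pot",(251,229),.034),("tin",(328,99),.084),("trTL",(218,52),.098),("trTR",(372,55),.098),("trBR",(361,187),.098),("trBL",(219,185),.098),("ledTL",(205,31),.048),("ledTR",(357,34),.048),("ledBL",(208,191),.048),("lowTL",(217,195),.048),("lowTR",(338,195),.048)]:
    print(n,ray(m,p,z).round(4))
E
```

```text
[236 218  29  27 618] [250.3 230.7]
[289 245  37  23 697] [306.7 257.5]
jar [ 0.565  -0.1694  0.085 ]
pot [ 0.4938 -0.154   0.034 ]
tin [0.5755 0.0084 0.084 ]
trTL [0.4654 0.0459 0.098 ]
trTR [0.6125 0.049  0.098 ]
trBR [ 0.6156 -0.0792  0.098 ]
trBL [ 0.4653 -0.0838  0.098 ]
ledTL [0.4414 0.0748 0.048 ]
ledTR [0.6056 0.0782 0.048 ]
ledBL [ 0.4416 -0.1024  0.048 ]
lowTL [ 0.4526 -0.107   0.048 ]
lowTR [ 0.6008 -0.1002  0.048 ]
```

Call:
carry_out([
  [[1, 0, 9, 31, 0], [1, 0, 10, 31, 0], [1, 0, 10, 31, 0], [1, 35, 0, 0, 0], [1, 35, 0, 0, 0], [1, 35, 0, 0, 0], [1, 0, 0, 0, 0]],
])

```text
time: 3.48
position: [0.565, -0.1725, 0.1707]
tool_rot: [0.48, 0.517, -0.489, 0.513]
ft_force: [-1.1, 0.9, -1.3]
grip_width: 0.0869
```

```bash
python3 - <<'E'
from h import *
o=robot.get_obs();print(o["position"],Ro.from_quat(o["tool_rot"]).as_matrix().round(3))
print(totool(np.array([.5645,-.1755,.056])-o["position"]).round(1))
E
```

```text
[ 0.56501705 -0.17251631  0.17073082] [[-0.012  0.998  0.061]
 [-0.004  0.061 -0.998]
 [-1.    -0.013  0.004]]
[114.7   0.8   2.5]
```

Call:
carry_out([
  [[1, 24, 0, 1, 0], [1, 24, 0, 1, 0], [1, 24, 0, 1, 0], [1, 22, 0, 0, 0], [1, 18, 0, 0, 0], [1, 0, 0, 0, 0]],
])

```text
time: 3.98
position: [0.5664, -0.1708, 0.0633]
tool_rot: [0.478, 0.519, -0.484, 0.518]
ft_force: [-0.3, 0.6, -0.2]
grip_width: 0.0867
```

Call:
carry_out([
  [[0, 0, 0, 0, 0], [0, 0, 0, 0, 0], [0, 0, 0, 0, 0], [0, 0, 0, 0, 0], [0, 0, 0, 0, 0], [0, 0, 0, 0, 0]],
], force=15)

```text
time: 4.48
position: [0.5707, -0.1702, 0.0722]
tool_rot: [0.477, 0.516, -0.482, 0.523]
ft_force: [-1.1, -0.1, 0.7]
grip_width: 0.0549
```

Call:
carry_out([
  [[0, 0, 0, 0, 0], [0, 0, 0, 0, 0]],
])

```text
time: 4.65
position: [0.5706, -0.1704, 0.0733]
tool_rot: [0.477, 0.516, -0.482, 0.523]
ft_force: [-0.0, 0.3, -2.0]
grip_width: 0.0429
```

Call:
carry_out([
  [[0.8, 0, 0, 0, 0], [0.8, 0, 0, 0, 0], [0.8, 0, 0, 0, 0], [0.8, 0, 0, 0, 0], [0.8, 0, 0, 0, 0], [0.8, 0, 0, 0, 0]],
])

```text
time: 5.15
position: [0.5707, -0.1707, 0.073]
tool_rot: [0.478, 0.516, -0.482, 0.523]
ft_force: [-0.4, -1.2, 0.8]
grip_width: 0.0682
```

Call:
carry_out([
  [[0.8, 8, -3, 4, 0], [0.8, 8, -1, 1, 0]],
])

```text
time: 5.32
position: [0.5686, -0.1769, 0.0577]
tool_rot: [0.478, 0.515, -0.481, 0.525]
ft_force: [0.5, 0.1, 0.1]
grip_width: 0.0694
```

```bash
python3 - <<'E'
from h import *
m,im=snap("wrist","w2")
o=robot.get_obs();print(o["position"],o["ft_force"],Ro.from_quat(o["tool_rot"]).as_matrix().round(3))
E
```

```text
[ 0.56760155 -0.17647024  0.05608056] [-0.39296708  0.19088501 -1.0756172 ] [[ 0.005  0.997  0.08 ]
 [-0.012  0.08  -0.997]
 [-1.     0.004  0.012]]
```

View pics/w2.png

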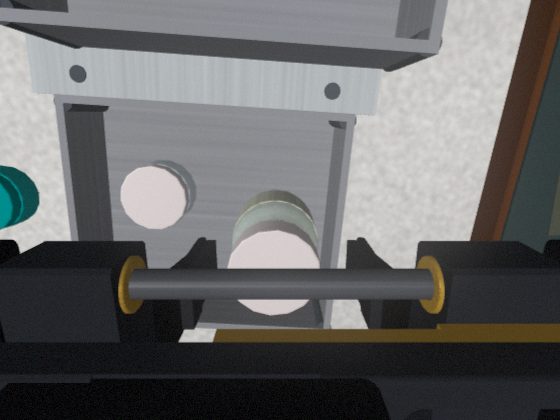

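The cap is centred at about (274,271), nearly between the fingers, and the jar is standing upright. I'll close on the jar.

Call:
carry_out([
  [[0, 0, -2, 0, 0], [0, 0, 0, 0, 0], [0, 0, 0, 0, 0], [0, 0, 0, 0, 0], [0, 0, 0, 0, 0], [0, 0, 0, 0, 0]],
], force=15)

```text
time: 5.87
position: [0.5645, -0.1767, 0.054]
tool_rot: [0.478, 0.516, -0.482, 0.522]
ft_force: [-0.3, 0.2, -1.6]
grip_width: 0.0453
```

Call:
carry_out([
  [[0, 0, 0, 0, 0], [0, 0, 0, 0, 0]],
])

```text
time: 6.03
position: [0.5644, -0.1765, 0.0539]
tool_rot: [0.478, 0.516, -0.482, 0.522]
ft_force: [-0.3, 0.1, -1.3]
grip_width: 0.045
```

```bash
python3 - <<'E'
from h import *
m=robot.camera_model("wrist")
im=cv2.imread("pics/w2.png")
print(ray(m,(274,271),.085), ray(m,(154,197),.034), ray(m,(78,74),.048),ray(m,(332,91),.048))
o=robot.get_obs();print(o["position"],o["grip_width"],Ro.from_quat(o["tool_rot"]).as_matrix().round(3))
E
```

```text
[ 0.56134443 -0.16946957  0.085     ] [ 0.49071573 -0.15422376  0.034     ] [ 0.46153754 -0.09257795  0.048     ] [ 0.58299832 -0.09063125  0.048     ]
[ 0.56442985 -0.17646611  0.05392002] 0.04501857265152787 [[ 0.002  0.997  0.079]
 [-0.01   0.079 -0.997]
 [-1.     0.001  0.01 ]]
```

Call:
carry_out([
  [[0, -8, 0, 0, 0], [0, -15, 0, 0, 0], [0, -20, 0, 0, 0], [0, -20, 0, 0, 0], [0, -20, 0, 0, 0], [0, -20, 0, 0, 0], [0, -20, 0, 0, 0], [0, 0, 0, 0, 0]],
], force=20)

```text
time: 6.7
position: [0.5613, -0.1735, 0.1827]
tool_rot: [0.477, 0.52, -0.483, 0.519]
ft_force: [1.1, -0.0, -1.2]
grip_width: 0.0451
```

```bash
python3 - <<'E'
from h import *
for n in ("scene","wrist"): m,im=snap(n,n+"3")
a=cv2.imread("pics/scene3.png")[150:330,180:380];b=cv2.imread("pics/wrist3.png")
a=cv2.resize(a,(400,360));b=cv2.resize(b,(400,300));c=np.zeros((360,800,3),np.uint8);c[:,:400]=a;c[:300,400:]=b
cv2.imwrite("pics/c3.png",c)
o=robot.get_obs();print(o["position"],o["ft_force"],o["grip_width"],Ro.from_quat(o["tool_rot"]).as_matrix().round(3))
E
```

```text
[ 0.559138   -0.17250289  0.17910042] [-0.31994522 -0.85064536 -1.81895394] 0.045162150792498426 [[-0.012  0.997  0.08 ]
 [-0.003  0.079 -0.997]
 [-1.    -0.012  0.002]]
```

View pics/c3.png

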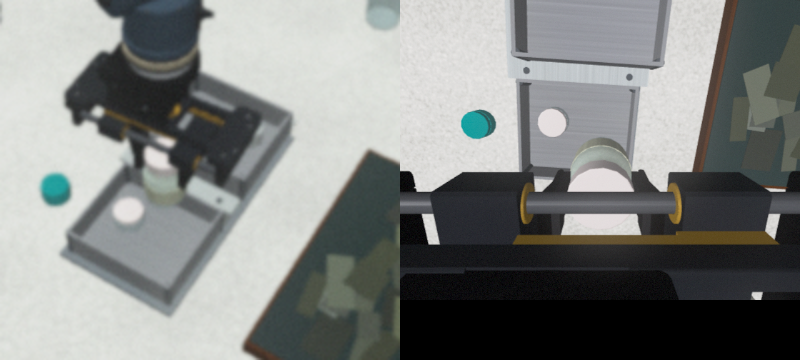

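Call:
carry_out([
  [[0, 0, -3, -12, 0], [0, 0, -6, -26, 0], [0, 0, -6, -26, 0], [0, 0, -6, -26, 0], [0, 0, -6, -26, 0], [0, 0, -5, -21, 0], [0, 0, -2, -10, 3], [0, 0, 0, 0, 0]],
])

```text
time: 7.47
position: [0.4984, -0.0164, 0.1667]
tool_rot: [0.487, 0.517, -0.503, 0.493]
ft_force: [-0.6, 0.8, -2.1]
grip_width: 0.0445
```

Call:
carry_out([
  [[0, 8, 0, 0, 0], [0, 14, 0, 0, 0], [0, 14, 0, 0, 0], [0, 8, 0, 0, 0], [0, 0, 0, 0, 0], [0, 0, 0, 0, 0]],
])

```text
time: 7.97
position: [0.4936, -0.0162, 0.1153]
tool_rot: [0.483, 0.521, -0.503, 0.492]
ft_force: [0.0, -0.2, -1.6]
grip_width: 0.045
```

```bash
python3 - <<'E'
from h import *
o=robot.get_obs();print(o["position"],o["ft_force"],o["grip_width"],Ro.from_quat(o["tool_rot"]).as_matrix().round(3))
print(totool(np.array([.513,-.028,.104])-o["position"]).round(1))
E
```

```text
[ 0.49359729 -0.01620045  0.11531613] [ 0.01397889 -0.20355467 -1.62153746] 0.04499228373653403 [[-0.048  0.999  0.027]
 [ 0.008  0.027 -1.   ]
 [-0.999 -0.047 -0.01 ]]
[10.3 19.6 12.4]
```

Call:
carry_out([
  [[0, -2, 6, 4, 0], [0, 0, 8, 5, 0], [0, 0, 6, 3, 0], [0, 0, 0, 0, 0], [0, 0, 0, 0, 0]],
])

```text
time: 8.38
position: [0.5189, -0.0311, 0.1176]
tool_rot: [0.485, 0.519, -0.502, 0.494]
ft_force: [0.0, 0.5, -2.0]
grip_width: 0.0451
```

```bash
python3 - <<'E'
from h import *
o=robot.get_obs();print(o["position"],o["ft_force"],o["grip_width"],Ro.from_quat(o["tool_rot"]).as_matrix().round(3))
print(totool(np.array([.513,-.028,.104])-o["position"]).round(1))
E
```

```text
[ 0.51887599 -0.03114484  0.11756702] [ 0.0325922   0.54472999 -2.00761905] 0.04513957952333962 [[-0.043  0.999  0.025]
 [ 0.007  0.026 -1.   ]
 [-0.999 -0.043 -0.008]]
[13.8 -5.2 -3.2]
```

Call:
carry_out([
  [[0, 4, -4, -2, 0], [0, 3, 0, 0, 0], [0, 2, 0, 0, 0], [0, 0, 0, 0, 0]],
])

```text
time: 8.72
position: [0.5142, -0.029, 0.1087]
tool_rot: [0.485, 0.518, -0.502, 0.494]
ft_force: [-0.5, -0.5, -1.9]
grip_width: 0.0451
```

Call:
carry_out([
  [[0, 1.5, 0, 0, 0], [0, 1.5, 0, 0, 0]],
])

```text
time: 8.88
position: [0.5135, -0.0286, 0.1055]
tool_rot: [0.485, 0.519, -0.502, 0.494]
ft_force: [0.7, 0.6, -1.7]
grip_width: 0.0452
```

Call:
carry_out([
  [[0, 1, 0, 0, 0], [0, 1, 0, 0, 0]],
])

```text
time: 9.05
position: [0.5132, -0.0282, 0.1039]
tool_rot: [0.485, 0.519, -0.502, 0.494]
ft_force: [-2.1, 1.4, 11.8]
grip_width: 0.045
```

Call:
carry_out([
  [[0, 1, 0, 0, 0], [0, 0.5, 0, 0, 0]],
])

```text
time: 9.22
position: [0.5133, -0.0279, 0.1042]
tool_rot: [0.485, 0.519, -0.502, 0.494]
ft_force: [-0.6, -0.3, 0.1]
grip_width: 0.0449
```

Call:
carry_out([
  [[0.6, 0, 0, 0, 0], [0.7, 0, 0, 0, 0], [0.9, 0, 0, 0, 0], [0.9, 0, 0, 0, 0], [0.9, 0, 0, 0, 0], [0.9, 0, 0, 0, 0]],
])

```text
time: 9.72
position: [0.5143, -0.0281, 0.1047]
tool_rot: [0.485, 0.518, -0.501, 0.495]
ft_force: [-0.6, -0.1, 0.6]
grip_width: 0.0746
```

Call:
carry_out([
  [[1, -15, 0, 0, 0], [1, -25, 0, 0, 0], [1, -30, 0, 0, 0], [1, -30, 0, 0, 0], [1, -20, 0, -20, 0], [1, -10, 0, -20, 0], [1, 0, 0, 0, 0]],
])

```text
time: 10.3
position: [0.5182, 0.0112, 0.2387]
tool_rot: [0.486, 0.519, -0.503, 0.492]
ft_force: [0.7, 0.2, 0.7]
grip_width: 0.0868
```

```bash
python3 - <<'E'
from h import *
m,im=snap("wrist","w4")
import json;json.dump({k:np.array(v).tolist() for k,v in m.items()},open("w4.json","w"))
o=robot.get_obs();print(o["position"],o["ft_force"],Ro.from_quat(o["tool_rot"]).as_matrix().round(3),o["q"])
E
```

```text
[0.51806136 0.00985124 0.23791458] [ 0.09594421 -0.86911634  0.55819264] [[-0.045  0.999  0.023]
 [ 0.008  0.023 -1.   ]
 [-0.999 -0.045 -0.009]] [-1.96246311e-01  3.83768075e-01  1.64783666e+00 -1.15016189e-03
  1.15605508e+00 -2.18632145e-01]
```

View pics/w4.png

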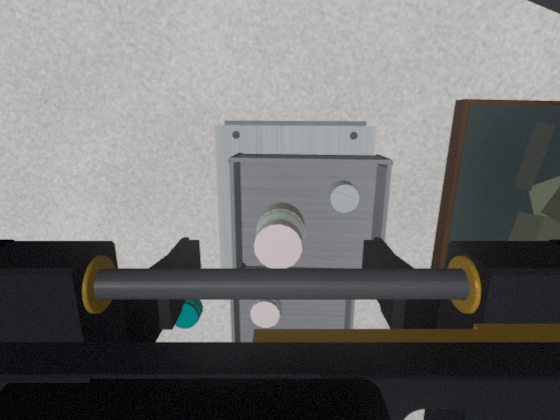

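The jar stands upright in the upper tray with its cap at (278,246), and the tin is clear of it at (344,198). The tray's back corners are at (230,157) and (390,160), and the ledge's back corners at (216,125) and (375,126).

```bash
python3 - <<'E'
from h import *
import json;m=json.load(open("w4.json"))
for n,p,z in [("jar",(278,246),.135),("tin",(344,198),.084),("trTL",(230,157),.098),("trTR",(390,160),.098),("ledTL",(216,125),.048),("ledTR",(375,126),.048),("s1",(236,134.5),.048),("s2",(353.5,135.5),.048)]:
    print(n,ray(m,p,z).round(4))
m,im=snap("top","top4")
f=cv2.resize(im[175:285,245:380],None,fx=5.5,fy=5.5,interpolation=cv2.INTER_CUBIC);cv2.imwrite("pics/top4c.png",f)
E
```

```text
jar [ 0.5125 -0.0234  0.135 ]
tin [0.5745 0.0097 0.084 ]
trTL [0.4645 0.0484 0.098 ]
trTR [0.6114 0.0497 0.098 ]
ledTL [0.4403 0.0763 0.048 ]
ledTR [0.6067 0.0791 0.048 ]
s1 [0.4615 0.067  0.048 ]
s2 [0.5853 0.069  0.048 ]
```

Call:
carry_out([
  [[1, 0, 20, 5, 0], [1, 0, 30, 5, 0], [1, 0, 30, 5, 0], [1, 0, 30, 5, 0], [1, 0, 28, 5, 0], [1, 0, 0, 0, 7], [1, 0, 0, 0, 7], [1, 0, 0, 0, 7]],
])

```text
time: 11.07
position: [0.6539, -0.0205, 0.2136]
tool_rot: [-0.561, -0.42, 0.6, -0.386]
ft_force: [0.1, 0.0, -0.4]
grip_width: 0.0873
```

Call:
carry_out([
  [[1, 0, 0, 0, 7], [1, 0, 0, 0, 7], [1, 0, 0, 0, 7], [1, 0, 0, 0, 7], [1, 0, 0, 0, 7], [1, 0, 0, 0, 7], [1, 0, 0, 0, 7], [1, 0, 0, 0, 7]],
])

```text
time: 11.73
position: [0.6461, -0.0299, 0.1945]
tool_rot: [-0.667, -0.083, 0.738, -0.068]
ft_force: [0.3, 0.5, 0.2]
grip_width: 0.0871
```

```bash
python3 - <<'E'
from h import *
o=robot.get_obs();R=Ro.from_quat(o["tool_rot"]).as_matrix();print(o["position"],R.round(3),np.degrees(np.arctan2(R[1,1],R[0,1])))
print(totool(np.array([.655,-.017,.075])-o["position"]).round(1))
E
```

```text
[ 0.64610076 -0.02991539  0.19453405] [[-0.102  0.211 -0.972]
 [ 0.011 -0.977 -0.213]
 [-0.995 -0.032  0.097]] -77.83305765364746
[118.1  -6.9 -23. ]
```

Call:
carry_out([
  [[1, 20, 0, 0, 6], [1, 25, -2, -4, 5], [1, 25, -2, -4, 0], [1, 25, -2, -4, 0], [1, 15, -1, -4, 0], [1, 0, 0, 0, 0]],
])

```text
time: 12.23
position: [0.6458, -0.0283, 0.0703]
tool_rot: [-0.666, -0.004, 0.746, 0.003]
ft_force: [-0.3, -0.4, -0.6]
grip_width: 0.0868
```

```bash
cat > st.py <<'E'
from h import *
import sys
o=robot.get_obs();R=Ro.from_quat(o["tool_rot"]).as_matrix();print(o["position"].round(4),o["ft_force"].round(1),R.round(3).tolist(),"yaw",np.degrees(np.arctan2(R[1,1],R[0,1])).round(2),"t",o["time"])
t=np.array([float(a) for a in sys.argv[1:4]]);
if len(t):print(totool(t-o["position"]).round(1))
E
python3 st.py .64 -.017 .075
```

```text
[ 0.6458 -0.0283  0.0703] [-0.3 -0.4 -0.6] [[-0.114, 0.001, -0.993], [0.011, -1.0, -0.002], [-0.993, -0.011, 0.114]] yaw -89.97 t 12.2333
[ -3.9 -11.4   6.3]
```

Call:
carry_out([
  [[1, 1, -6, 5, -1], [1, 1, -5, 5, 0], [1, 0.5, 0, 5, 0], [1, 0, 0, 2, 0], [1, 0, 0, 0, 0]],
])

```text
time: 12.65
position: [0.6245, -0.0183, 0.0685]
tool_rot: [-0.664, -0.011, 0.748, -0.002]
ft_force: [0.4, -0.2, 0.7]
grip_width: 0.0871
```

```bash
python3 st.py .6235 -.017 .072
```

```text
[ 0.6245 -0.0183  0.0685] [ 0.4 -0.2  0.7] [[-0.12, 0.018, -0.993], [0.011, -1.0, -0.02], [-0.993, -0.014, 0.119]] yaw -88.95 t 12.65
[-3.4 -1.4  1.4]
```

Call:
carry_out([
  [[1, 0, 0, 2, 0], [1, 0, 0, 2, 0], [1, 0, 0, 2, 0], [1, 0, 0, 2, 0], [1, 0, 0, 0, 0]],
])

```text
time: 13.07
position: [0.6229, -0.0191, 0.0736]
tool_rot: [-0.67, -0.01, 0.742, -0.003]
ft_force: [1.1, 0.0, -0.6]
grip_width: 0.0868
```

```bash
python3 st.py .6095 -.017 .072; python3 - <<'E'
from h import *
m,im=snap("wrist","w5")
import json;json.dump({k:np.array(v).tolist() for k,v in m.items()},open("w5.json","w"))
E
```

```text
[ 0.6229 -0.0191  0.0736] [ 1.1  0.  -0.6] [[-0.101, 0.017, -0.995], [0.009, -1.0, -0.018], [-0.995, -0.011, 0.101]] yaw -89.01 t 13.0667
[ 2.9 -2.3 13.1]
```

View pics/w5.png

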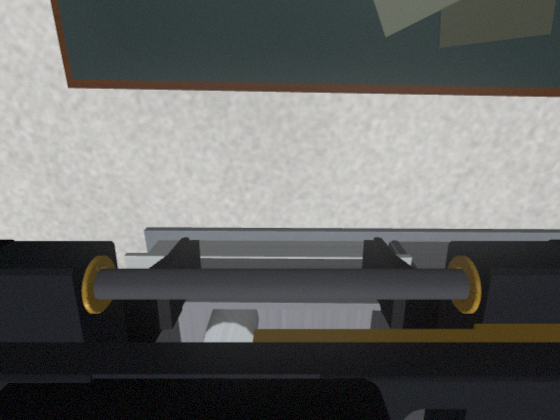

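Here up is +x. The ledge edge is at row 232 and the tray rim at about row 257, right at the fingers. Small rows stall on contact, so I'll push with longer ones.

Call:
carry_out([
  [[1, 1, 0, 4, 0], [1, 1, 0, 5, 0]],
])

```text
time: 13.28
position: [0.6174, -0.0198, 0.0737]
tool_rot: [-0.674, -0.009, 0.739, -0.003]
ft_force: [4.1, 0.4, 0.7]
grip_width: 0.0869
```

Call:
carry_out([
  [[1, 1, 0, 5, 0], [1, 1, 0, 5, 0]],
])

```text
time: 13.45
position: [0.6096, -0.0204, 0.0737]
tool_rot: [-0.676, -0.009, 0.737, -0.003]
ft_force: [5.2, -0.0, 1.5]
grip_width: 0.0872
```

```bash
python3 st.py .6095 -.017 .072
```

```text
[ 0.6096 -0.0204  0.0737] [ 5.2 -0.   1.5] [[-0.085, 0.017, -0.996], [0.008, -1.0, -0.017], [-0.996, -0.009, 0.085]] yaw -89.04 t 13.45
[ 1.7 -3.4 -0.1]
```

Call:
carry_out([
  [[1, 0, 0, -15, 0], [1, -10, 0, -20, 0], [1, -30, 0, 0, 0], [1, -35, 0, 0, 0], [1, -35, 0, 0, 0], [1, -25, 0, 0, 0], [1, 0, 0, 0, 0]],
])

```text
time: 14.03
position: [0.6369, -0.0201, 0.2016]
tool_rot: [-0.656, -0.012, 0.755, -0.002]
ft_force: [0.3, -0.6, 0.4]
grip_width: 0.0867
```

Call:
carry_out([
  [[1, 0, 0, 0, -7], [1, 0, 0, 0, -7], [1, 0, 0, 0, -7], [1, 0, 0, 0, -7], [1, 0, 0, 0, -7], [1, 0, 0, 0, -7], [1, 0, 0, 0, -7], [1, 0, 0, 0, -7]],
])

```text
time: 14.7
position: [0.6134, -0.0194, 0.1939]
tool_rot: [-0.558, -0.381, 0.67, -0.307]
ft_force: [-0.8, -0.4, 0.6]
grip_width: 0.0871
```

Call:
carry_out([
  [[1, 0, 0, 0, -7], [1, 0, 0, 0, -7], [1, 0, 0, 0, -7], [1, 0, 0, 0, -7], [1, 0, 0, 0, 0]],
])

```text
time: 15.12
position: [0.5966, -0.0185, 0.186]
tool_rot: [-0.455, -0.544, 0.562, -0.426]
ft_force: [-0.3, -0.3, 0.3]
grip_width: 0.0869
```

```bash
python3 st.py .5235 .07 .2
```

```text
[ 0.5966 -0.0185  0.186 ] [-0.3 -0.3  0.3] [[-0.224, 0.973, -0.048], [0.016, -0.045, -0.999], [-0.974, -0.224, -0.006]] yaw -2.67 t 15.1167
[  4.2 -78.3 -85. ]
```

Call:
carry_out([
  [[1, 0, -20, -20, 0], [1, 0, -20, -20, 0], [1, 0, -20, -20, 0], [1, 0, -10, -20, 0], [1, 0, 0, 0, 0]],
])

```text
time: 15.53
position: [0.5188, 0.0655, 0.1969]
tool_rot: [-0.452, -0.544, 0.573, -0.414]
ft_force: [-0.6, -0.2, 0.3]
grip_width: 0.087
```

```bash
echo 'print("q",o["q"].round(3),"pitch",(o["q"][1]+o["q"][2]+o["q"][4]-np.pi).round(4))'>>st.py; python3 st.py .5235 .07 .2
```

```text
[0.5188 0.0655 0.1969] [-0.6 -0.2  0.3] [[-0.25, 0.966, -0.068], [0.017, -0.066, -0.998], [-0.968, -0.25, -0.0]] yaw -3.88 t 15.5333
[-4.1  3.4 -4.8]
q [-0.086  0.533  1.538 -0.004  1.324 -0.016] pitch 0.2531
```

Call:
carry_out([
  [[1, 0, 0, 0, 0], [1, 0, 0, 0, 0], [1, 0, 0, 0, 0], [1, 0, 0, 0, 0]],
])

```text
time: 15.87
position: [0.5153, 0.0645, 0.1953]
tool_rot: [-0.45, -0.544, 0.577, -0.411]
ft_force: [0.1, 0.2, -0.7]
grip_width: 0.0868
```

```bash
python3 st.py .5235 .07 .2
```

```text
[0.5153 0.0645 0.1953] [ 0.1  0.2 -0.7] [[-0.258, 0.964, -0.072], [0.015, -0.07, -0.997], [-0.966, -0.258, 0.003]] yaw -4.16 t 15.8667
[-6.6  6.3 -6.1]
q [-0.087  0.534  1.543 -0.007  1.325 -0.012] pitch 0.2609
```

Call:
carry_out([
  [[1, 0, 0, 0, -3], [1, 0, 0, 0, 0]],
])

```text
time: 16.03
position: [0.5161, 0.0628, 0.1947]
tool_rot: [-0.439, -0.559, 0.563, -0.422]
ft_force: [-0.1, 0.0, -1.0]
grip_width: 0.087
```

```bash
python3 st.py .5235 .07 .2
```

```text
[0.5161 0.0628 0.1947] [-0.1  0.  -1. ] [[-0.258, 0.966, -0.023], [0.015, -0.019, -1.0], [-0.966, -0.258, -0.01]] yaw -1.14 t 16.0333
[-6.9  5.6 -7.5]
q [-0.089  0.536  1.542 -0.008  1.325 -0.065] pitch 0.2613
```

Call:
carry_out([
  [[1, -9, 34, 0, 0], [1, -9, 34, 0, 0], [1, -9, 34, 0, 0], [1, 0, 0, 0, 0], [1, 0, 0, 0, 0]],
])

```text
time: 16.45
position: [0.6213, 0.0568, 0.1903]
tool_rot: [-0.439, -0.558, 0.568, -0.416]
ft_force: [-1.2, 0.3, 0.2]
grip_width: 0.087
```

```bash
python3 st.py
```

```text
[0.6213 0.0568 0.1903] [-1.2  0.3  0.2] [[-0.269, 0.963, -0.035], [0.016, -0.032, -0.999], [-0.963, -0.269, -0.007]] yaw -1.87 t 16.45
q [-0.085  0.683  1.252 -0.006  1.479 -0.049] pitch 0.2723
```

Call:
carry_out([
  [[1, 2.5, -9.5, 0, 0], [1, 2.5, -9.5, 0, 0], [1, 2.5, -9.5, 0, 0], [1, 2.5, -9.5, 0, 0], [1, 2.5, -9.5, 0, 0], [1, 2.5, -9.5, 0, 0], [1, 2.5, -9.5, 0, 0], [1, 2.5, -9.5, 0, 0]],
])

```text
time: 17.12
position: [0.5336, 0.0572, 0.1901]
tool_rot: [-0.44, -0.556, 0.572, -0.412]
ft_force: [-0.6, 0.2, 0.6]
grip_width: 0.0869
```

```bash
python3 st.py
```

```text
[0.5336 0.0572 0.1901] [-0.6  0.2  0.6] [[-0.273, 0.961, -0.045], [0.017, -0.042, -0.999], [-0.962, -0.273, -0.005]] yaw -2.5 t 17.1167
q [-0.096  0.57   1.491 -0.009  1.357 -0.048] pitch 0.2769
```

Call:
carry_out([
  [[1, -39, -10, 0, 0], [1, -39, -10, 0, 0], [1, 0, 0, 0, 0], [1, 0, 0, 0, 0]],
])

```text
time: 17.45
position: [0.5252, 0.057, 0.2724]
tool_rot: [-0.437, -0.558, 0.576, -0.408]
ft_force: [-0.4, 0.5, -0.7]
grip_width: 0.087
```

```bash
python3 st.py
```

```text
[0.5252 0.057  0.2724] [-0.4  0.5 -0.7] [[-0.286, 0.957, -0.049], [0.018, -0.045, -0.999], [-0.958, -0.286, -0.004]] yaw -2.71 t 17.45
q [-0.098  0.475  1.417 -0.01   1.54  -0.048] pitch 0.2904
```

Call:
carry_out([
  [[1, 9.5, 2.5, 0, 0], [1, 9.5, 2.5, 0, 0], [1, 9.5, 2.5, 0, 0], [1, 9.5, 2.5, 0, 0], [1, 9.5, 2.5, 0, 0], [1, 9.5, 2.5, 0, 0], [1, 9.5, 2.5, 0, 0], [1, 9.5, 2.5, 0, 0]],
])

```text
time: 18.12
position: [0.5173, 0.0575, 0.1823]
tool_rot: [-0.435, -0.559, 0.578, -0.405]
ft_force: [-0.0, -0.1, 0.0]
grip_width: 0.0873
```

```bash
python3 st.py
```

```text
[0.5173 0.0575 0.1823] [-0.  -0.1  0. ] [[-0.294, 0.955, -0.05], [0.019, -0.047, -0.999], [-0.956, -0.294, -0.004]] yaw -2.81 t 18.1167
q [-0.098  0.57   1.526 -0.01   1.345 -0.045] pitch 0.2988
```

The tool's tilt drifts as rows accumulate and is now about 17° about y. The push face stays vertical, so I can still push. I'll look at the tray's new place before going down.

Call:
carry_out([
  [[0.5, -8, 0, -20, -4], [0.5, -12, 0, -20, 0], [0.5, 0, 0, 0, 0]],
])

```text
time: 18.37
position: [0.5213, 0.0972, 0.1957]
tool_rot: [0.418, 0.582, -0.56, 0.416]
ft_force: [0.4, -0.2, 1.1]
grip_width: 0.0744
```

```bash
python3 st.py; python3 - <<'E'
from h import *
m,im=snap("wrist","w6")
import json;json.dump({k:np.array(v).tolist() for k,v in m.items()},open("w6.json","w"))
E
```

```text
[0.5213 0.0972 0.1957] [ 0.4 -0.2  1.1] [[-0.305, 0.952, 0.016], [0.02, 0.023, -1.0], [-0.952, -0.304, -0.026]] yaw 1.4 t 18.3667
q [-0.033  0.569  1.484  0.011  1.399 -0.056] pitch 0.3102
```

View pics/w6.png

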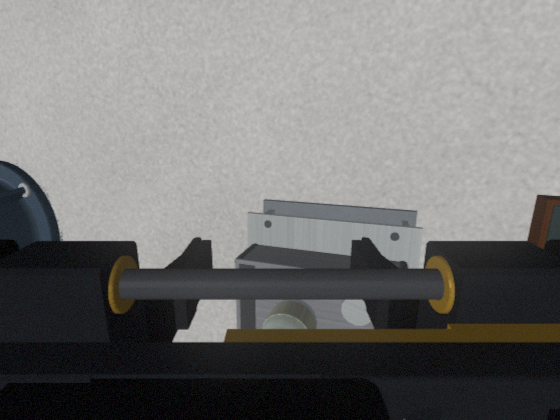

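The ledge's back corners are at (248,213) and (421,227), its screws at (268,224) and (395,237), and the tray's back-left rim corner at (236,260). Its right corner, near (406,265), is half hidden by a finger.

```bash
python3 - <<'E'
from h import *
import json;m=json.load(open("w6.json"))
for n,p,z in [("trTL",(236,261),.098),("trTLinner",(247,247),.056),("trR",(406,264),.098),("ledTL",(248,213),.048),("ledTR",(421,227),.048),("s1",(268,224),.048),("s2",(395,237),.048)]:
    print(n,ray(m,p,z).round(4))
E
python3 st.py .5225 .075 .076
```

```text
trTL [0.449  0.0442 0.098 ]
trTLinner [0.4417 0.0419 0.056 ]
trR [0.5933 0.0637 0.098 ]
ledTL [0.4394 0.0764 0.048 ]
ledTR [0.6064 0.0806 0.048 ]
s1 [0.4617 0.0669 0.048 ]
s2 [0.5856 0.0686 0.048 ]
[0.5206 0.0957 0.1948] [-0.5 -0.6 -0.2] [[-0.306, 0.952, 0.016], [0.019, 0.023, -1.0], [-0.952, -0.306, -0.025]] yaw 1.39 t 18.4167
[112.1  37.7  23.7]
q [-0.034  0.57   1.486  0.008  1.398 -0.057] pitch 0.312
```

Call:
carry_out([
  [[0.5, 22, 7, 2, 0], [0.5, 23, 8, 3, 0], [0.5, 23, 8, 3, 0], [0.5, 23, 8, 3, 0], [0.5, 16, 6, 2, 0], [0.5, 0, 0, 0, 0]],
])

```text
time: 18.92
position: [0.5245, 0.0813, 0.0748]
tool_rot: [0.417, 0.58, -0.561, 0.419]
ft_force: [-0.6, 0.2, 0.7]
grip_width: 0.0446
```

```bash
python3 st.py .5235 .063 .074
```

```text
[0.5245 0.0813 0.0748] [-0.6  0.2  0.7] [[-0.302, 0.953, 0.018], [0.015, 0.023, -1.0], [-0.953, -0.301, -0.021]] yaw 1.41 t 18.9167
[ 0.8 -1.2 18.3]
q [-0.056  0.734  1.561 -0.002  1.153 -0.075] pitch 0.3068
```

Call:
carry_out([
  [[0.5, 0, 0, 7, 0], [0.5, 0, 0, 6, 0], [0.5, 0, 0, 5, 0], [0.5, 0, 0, 5, 0]],
])

```text
time: 19.25
position: [0.5244, 0.0562, 0.0745]
tool_rot: [0.417, 0.58, -0.561, 0.418]
ft_force: [0.9, 4.0, -1.2]
grip_width: 0.0432
```

Call:
carry_out([
  [[0.5, 0, 0, 5, 0], [0.5, 0, 0, 5, 0], [0.5, 0, 0, 5, 0], [0.5, 0, 0, 5, 0]],
])

```text
time: 19.58
position: [0.5258, 0.0361, 0.0764]
tool_rot: [0.42, 0.58, -0.559, 0.417]
ft_force: [0.1, 3.6, -2.2]
grip_width: 0.0431
```

```bash
python3 st.py .524 .05 .074
```

```text
[0.5258 0.0361 0.0764] [ 0.1  3.6 -2.2] [[-0.298, 0.954, 0.014], [0.02, 0.021, -1.0], [-0.954, -0.298, -0.026]] yaw 1.25 t 19.5833
[  3.1  -0.7 -13.8]
q [-0.132  0.727  1.571 -0.021  1.147 -0.138] pitch 0.3034
```

Call:
carry_out([
  [[0.5, 0.5, -0.3, 5, 0], [0.5, 0.5, -0.3, 5, 0], [0.5, 0.3, -0.3, 5, 0], [0.5, 0.3, -0.2, 5, 0], [0.5, 0.3, -0.2, 5, 0], [0.5, 0.3, -0.2, 5, 0]],
])

```text
time: 20.08
position: [0.5252, 0.0041, 0.0748]
tool_rot: [0.422, 0.58, -0.558, 0.418]
ft_force: [1.3, 9.3, 3.4]
grip_width: 0.0438
```

```bash
python3 st.py .5245 .01 .074;python3 - <<'E'
from h import *
m,im=snap("scene","s7");a=cv2.resize(im[160:310,190:350],(800,750))[0:600]
m2,w=snap("top","t7")
c=np.zeros((400,800,3),np.uint8);c[:,:400]=cv2.resize(im[160:310,190:340],(400,400));c[:,400:]=cv2.resize(w[165:275,260:370],(400,400));cv2.imwrite("pics/c7.png",c)
E
```

```text
[0.5252 0.0041 0.0748] [1.3 9.3 3.4] [[-0.295, 0.955, 0.014], [0.023, 0.021, -1.0], [-0.955, -0.295, -0.028]] yaw 1.27 t 20.0833
[ 1.1 -0.3 -5.9]
q [-0.186  0.727  1.577 -0.036  1.137 -0.184] pitch 0.2994
```

View pics/c7.png

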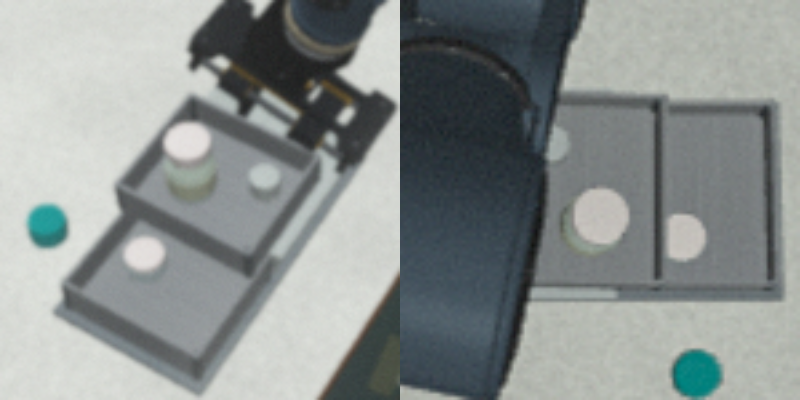

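The top view shows the tray's leading edge over the mouth, with corners at (333.4,191.1) and (331.5,243.4) in full-frame pixels. The jar and tin are upright.

```bash
python3 - <<'E'
from h import *
m=robot.camera_model("top")
for p,z in [((333.4,191.1),.094),((331.5,243.4),.094),((363.7,193.05),.048),((364,244.5),.048)]: print(ray(m,p,z).round(4))
E
```

```text
[ 0.5949 -0.1421  0.094 ]
[ 0.4464 -0.137   0.094 ]
[ 0.6002 -0.2355  0.048 ]
[ 0.449 -0.235  0.048]
```

Call:
carry_out([
  [[0.5, 0, -0.2, 5, 0], [0.5, 0, -0.2, 5, 0], [0.5, 0, -0.2, 5, 0], [0.5, 0, -0.2, 5, 0]],
])

```text
time: 20.52
position: [0.5259, -0.0144, 0.075]
tool_rot: [0.424, 0.58, -0.557, 0.417]
ft_force: [1.8, 6.6, 1.5]
grip_width: 0.0437
```

```bash
python3 st.py .5255 .0 .074
```

```text
[ 0.5259 -0.0144  0.075 ] [1.8 6.6 1.5] [[-0.292, 0.956, 0.011], [0.027, 0.02, -0.999], [-0.956, -0.292, -0.031]] yaw 1.2 t 20.5167
[  1.4   0.2 -14.4]
q [-0.218  0.727  1.577 -0.041  1.134 -0.211] pitch 0.2961
```

Call:
carry_out([
  [[0.5, 0, 0.5, 5, 0], [0.5, 0, 0.5, 5, 0], [0.5, 0, 0.5, 5, 0], [0.5, 0, 0.3, 5, 0], [0.5, 0, 0.3, 5, 0], [0.5, 0, 0.3, 5, 0]],
])

```text
time: 21.02
position: [0.5267, -0.0388, 0.075]
tool_rot: [0.427, 0.583, -0.556, 0.411]
ft_force: [0.8, 7.2, 2.6]
grip_width: 0.0436
```

```bash
python3 st.py .5265 -.05 .073
```

```text
[ 0.5267 -0.0388  0.075 ] [0.8 7.2 2.6] [[-0.296, 0.955, 0.005], [0.041, 0.018, -0.999], [-0.954, -0.296, -0.044]] yaw 1.05 t 21.0167
[ 1.5  0.2 11.3]
q [-0.263  0.731  1.567 -0.041  1.146 -0.252] pitch 0.3019
```

Call:
carry_out([
  [[0.5, 0, 0.3, 6, 0], [0.5, 0, 0.3, 6, 0], [0.5, 0, 0.3, 6, 0], [0.5, 0, 0.3, 6, 0], [0.5, 0, 0.3, 6, 0]],
])

```text
time: 21.43
position: [0.5272, -0.0633, 0.0751]
tool_rot: [0.43, 0.585, -0.554, 0.407]
ft_force: [0.8, 6.6, 3.7]
grip_width: 0.0436
```

Call:
carry_out([
  [[0.5, 0, 0.2, 6, 0], [0.5, 0, 0.2, 5, 0], [0.5, 0, 0.2, 5, 0], [0.5, 0, 0.2, 5, 0]],
])

```text
time: 21.77
position: [0.5275, -0.0803, 0.0751]
tool_rot: [0.433, 0.587, -0.552, 0.404]
ft_force: [1.2, 4.5, 0.6]
grip_width: 0.0436
```

```bash
python3 st.py .5265 -.094 .073;python3 - <<'E'
from h import *
m,im=snap("scene","s8")
m2,w=snap("top","t8")
c=np.zeros((400,800,3),np.uint8);c[:,:400]=cv2.resize(im[180:310,190:320],(400,400));c[:,400:]=cv2.resize(w[165:275,280:390],(400,400));cv2.imwrite("pics/c8.png",c)
E
```

```text
[ 0.5275 -0.0803  0.0751] [1.2 4.5 0.6] [[-0.299, 0.954, -0.003], [0.063, 0.016, -0.998], [-0.952, -0.298, -0.065]] yaw 0.97 t 21.7667
[ 1.4 -0.6 13.8]
q [-0.338  0.739  1.547 -0.043  1.164 -0.321] pitch 0.3082
```

View pics/c8.png

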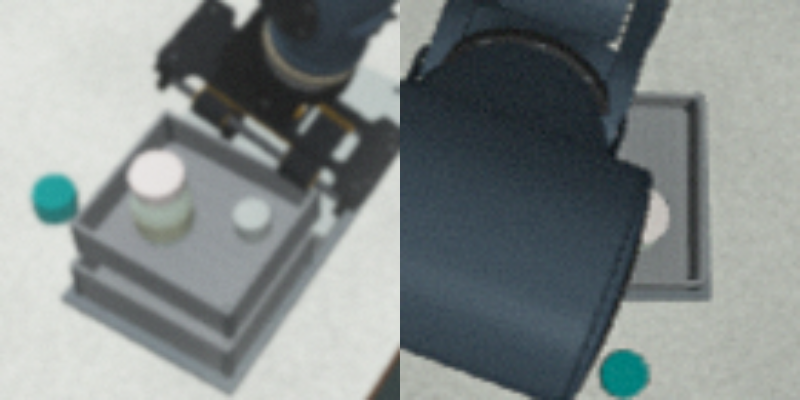

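The tray is about 13 mm short of home, with everything upright.

Call:
carry_out([
  [[0.5, 0, 0.2, 5, 0], [0.5, 0, 0.2, 5, 0], [0.5, 0, 0.2, 4, 0]],
])

```text
time: 22.12
position: [0.5273, -0.087, 0.0742]
tool_rot: [0.437, 0.59, -0.549, 0.399]
ft_force: [3.3, 16.3, 4.0]
grip_width: 0.0434
```

Call:
carry_out([
  [[0.5, 0, 0, 4, 0], [0.5, 0, 0, 4, 0]],
])

```text
time: 22.28
position: [0.5273, -0.0865, 0.0741]
tool_rot: [0.441, 0.594, -0.545, 0.395]
ft_force: [3.1, 13.7, 3.4]
grip_width: 0.0438
```

```bash
python3 st.py .5265 -.094 .073
```

```text
[ 0.5273 -0.0865  0.0741] [ 3.1 13.7  3.4] [[-0.3, 0.954, -0.011], [0.093, 0.018, -0.995], [-0.949, -0.3, -0.094]] yaw 1.07 t 22.2833
[ 0.6 -0.6  7.6]
q [-0.361  0.744  1.54  -0.02   1.176 -0.354] pitch 0.319
```

Call:
carry_out([
  [[0.5, 0, 0, -12, 0], [0.5, -8, 0, -25, 0], [0.5, -25, -8, -25, 0], [0.5, -30, -8, -25, 0], [0.5, -30, -8, -25, 0], [0.5, 0, 0, -25, 0], [0.5, 0, 0, 0, 0]],
])

```text
time: 22.87
position: [0.531, 0.0405, 0.1843]
tool_rot: [0.434, 0.593, -0.55, 0.397]
ft_force: [-0.5, 0.3, -0.3]
grip_width: 0.0437
```

```bash
python3 st.py;python3 - <<'E'
from h import *
m,im=snap("scene","s9");m2,w=snap("top","t9");m3,v=snap("wrist","w9")
import json;json.dump({k:np.array(v).tolist() for k,v in m3.items()},open("w9.json","w"))
c=np.zeros((600,800,3),np.uint8);c[:300,:400]=cv2.resize(im[200:300,200:333],(400,300),interpolation=3);c[:300,400:]=cv2.resize(w[170:270,260:393],(400,300),interpolation=3);c[300:,:400]=cv2.resize(v,(400,300));cv2.imwrite("pics/c9.png",c)
E
```

```text
[0.531  0.0405 0.1843] [-0.5  0.3 -0.3] [[-0.308, 0.951, -0.007], [0.078, 0.018, -0.997], [-0.948, -0.308, -0.08]] yaw 1.09 t 22.8667
q [-0.152  0.59   1.483  0.031  1.39  -0.168] pitch 0.3223
```

View pics/c9.png

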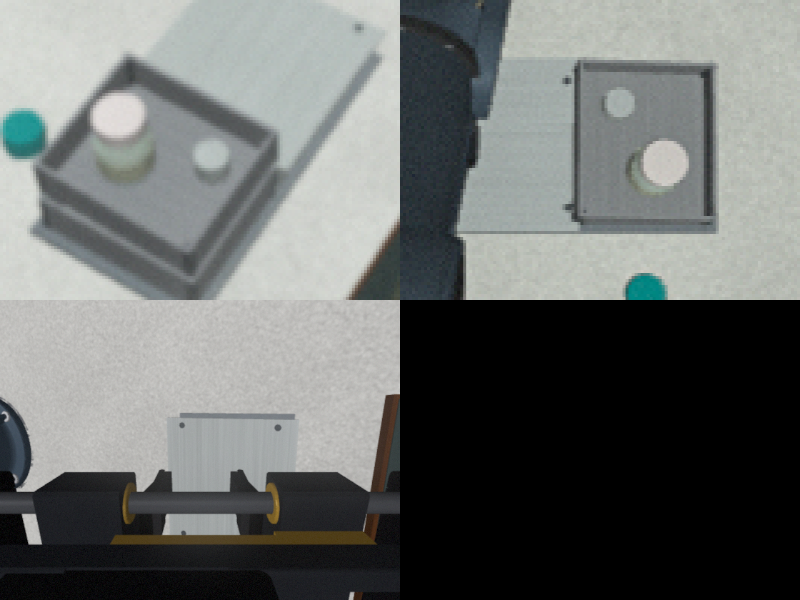

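```bash
python3 - <<'E'
from h import *
m=robot.camera_model("top")
f=lambda u,v:(260+(u-400)/3.0075,170+v/3.0)
for z in(.090,.098):
  for p in [(575,62),(716,66),(713,224),(574,220)]: print(z,ray(m,f(*p),z).round(4))
# predicted home rim corners & "rear up" corners in both cameras
s=robot.camera_model("scene");c,sn=np.cos(.0175),np.sin(.0175)
for n,zr in (("home",.090),("rear up",.098)):
  P=[(75,65,zr),(-75,65,zr),(75,-65,.09),(-75,-65,.09)]
  for x,y,z in P:
    X=(.5255+(c*x-sn*y)/1e3,-.168+(sn*x+c*y)/1e3,z)
    a=proj(m,X);b=proj(s,X);print(n,(x,y),"top crop",((a-[260,170])*[3.0075,3]+[400,0]).round(0),"scene crop",((b-[200,200])*3).round(0))
w=cv2.imread("pics/t9.png")[170:270,310:375];v=cv2.imread("pics/s9.png")[200:300,205:305]
cc=np.zeros((600,800,3),np.uint8);cc[:600,:390]=cv2.resize(w,(390,600),interpolation=2);cc[:410,390:]=cv2.resize(v,(410,410),interpolation=2);cv2.imwrite("pics/c9b.png",cc)
E
```

```text
0.09 [ 0.5963 -0.0993  0.09  ]
0.09 [ 0.5946 -0.2322  0.09  ]
0.09 [ 0.4449 -0.2281  0.09  ]
0.09 [ 0.4463 -0.0994  0.09  ]
0.098 [ 0.5947 -0.0988  0.098 ]
0.098 [ 0.593  -0.2309  0.098 ]
0.098 [ 0.4442 -0.2267  0.098 ]
0.098 [ 0.4456 -0.0989  0.098 ]
home (75, 65) top crop [578.  59.] scene crop [274. 137.]
home (-75, 65) top crop [579. 217.] scene crop [121.  61.]
home (75, -65) top crop [715.  59.] scene crop [187. 256.]
home (-75, -65) top crop [720. 217.] scene crop [ 28. 169.]
rear up (75, 65) top crop [578.  57.] scene crop [274. 131.]
rear up (-75, 65) top crop [580. 216.] scene crop [121.  55.]
rear up (75, -65) top crop [715.  59.] scene crop [187. 256.]
rear up (-75, -65) top crop [720. 217.] scene crop [ 28. 169.]
```

View pics/c9b.png

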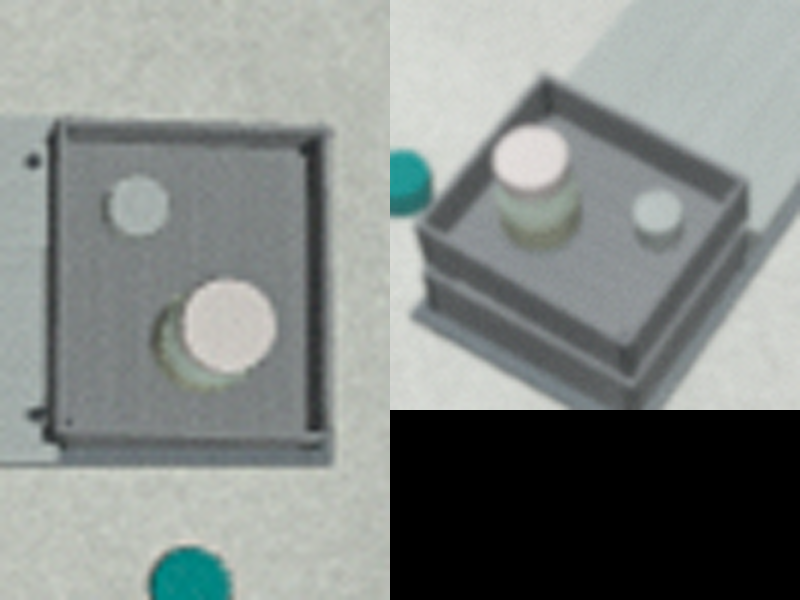

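The tray's -x side is about 5 mm short of home and its +x side about 1 mm, so it is skewed by about -1.6° with the rear -x foot still up. I'll push the back wall near its -x end with closed fingers, aiming slightly toward +x.

```bash
python3 st.py .462 -.062 .074
```

```text
[0.5312 0.0367 0.1828] [ 0.5 -0.5  0.8] [[-0.309, 0.951, -0.01], [0.077, 0.015, -0.997], [-0.948, -0.309, -0.078]] yaw 0.89 t 23.0167
[116.9 -33.6 107.5]
q [-0.158  0.593  1.484  0.028  1.389 -0.17 ] pitch 0.3236
```

Call:
carry_out([
  [[0, 0, -5, 12, -2], [0, 22, -7, 18, -2], [0, 24, -7, 20, 0], [0, 24, -7, 20, 0], [0, 24, -5, 18, 0], [0, 20, -2, 12, 0], [0, 0, 0, 0, 0]],
])

```text
time: 23.6
position: [0.4648, -0.0692, 0.0673]
tool_rot: [0.417, 0.611, -0.533, 0.411]
ft_force: [-0.3, -0.5, 0.1]
grip_width: 0.005
```

```bash
python3 st.py .462 -.078 .074
```

```text
[ 0.4648 -0.0692  0.0673] [-0.3 -0.5  0.1] [[-0.314, 0.948, 0.059], [0.071, 0.085, -0.994], [-0.947, -0.307, -0.094]] yaw 5.12 t 23.6
[-6.1 -5.5  8. ]
q [-0.358  0.701  1.706 -0.049  1.06  -0.4  ] pitch 0.3252
```

Call:
carry_out([
  [[0, -4, -2, 6, 0], [0, -2, -1, 6, 0], [0, 0, 0, 5, 0]],
])

```text
time: 23.85
position: [0.4615, -0.0869, 0.072]
tool_rot: [0.417, 0.613, -0.534, 0.406]
ft_force: [-2.5, 11.1, 1.6]
grip_width: 0.0001
```

Call:
carry_out([
  [[0, 0, 0.5, 5, 0], [0, 0, 0.5, 5, 0]],
])

```text
time: 24.02
position: [0.4596, -0.0886, 0.0729]
tool_rot: [0.422, 0.617, -0.533, 0.397]
ft_force: [0.7, 14.7, 2.9]
grip_width: 0.0004
```

Call:
carry_out([
  [[0, 0, 0.5, 6, 0], [0, 0, 0.5, 6, 0]],
])

```text
time: 24.18
position: [0.4596, -0.0885, 0.074]
tool_rot: [0.428, 0.621, -0.529, 0.388]
ft_force: [1.3, 15.4, 3.4]
grip_width: 0.0006
```

```bash
python3 st.py .462 -.094 .074
```

```text
[ 0.4596 -0.0885  0.074 ] [ 1.3 15.4  3.4] [[-0.333, 0.943, 0.029], [0.122, 0.073, -0.99], [-0.935, -0.326, -0.139]] yaw 4.42 t 24.1833
[-1.5  1.9  5.6]
q [-0.414  0.701  1.687 -0.025  1.115 -0.452] pitch 0.3615
```

Call:
carry_out([
  [[0, 0, 0, -15, 0], [0, -10, 0, -30, 0], [0, -30, -10, -30, 0], [0, -30, -10, -30, 0], [0, 0, 0, 0, 0]],
])

```text
time: 24.6
position: [0.4662, 0.0072, 0.1651]
tool_rot: [0.431, 0.62, -0.527, 0.39]
ft_force: [-0.2, -0.5, -0.6]
grip_width: 0.0009
```

```bash
python3 st.py;python3 - <<'E'
from h import *
m,im=snap("scene","s10");m2,w=snap("top","t10")
# average several frames for less noise
im=np.mean([robot.camera("scene") for _ in range(4)],0).astype(np.uint8)[:,:,::-1];w=np.mean([robot.camera("top") for _ in range(4)],0).astype(np.uint8)[:,:,::-1]
cc=np.zeros((600,800,3),np.uint8);cc[:,:390]=cv2.resize(w[170:270,310:375],(390,600),interpolation=2);cc[:410,390:]=cv2.resize(im[200:300,205:305],(410,410),interpolation=2);cv2.imwrite("pics/c10.png",cv2.convertScaleAbs(cc,alpha=1.4))
E
```

```text
[0.4662 0.0072 0.1651] [-0.2 -0.5 -0.6] [[-0.324, 0.946, 0.029], [0.122, 0.072, -0.99], [-0.938, -0.317, -0.139]] yaw 4.38 t 24.6
q [-0.251  0.549  1.656  0.04   1.288 -0.321] pitch 0.3516
```

View pics/c10.png

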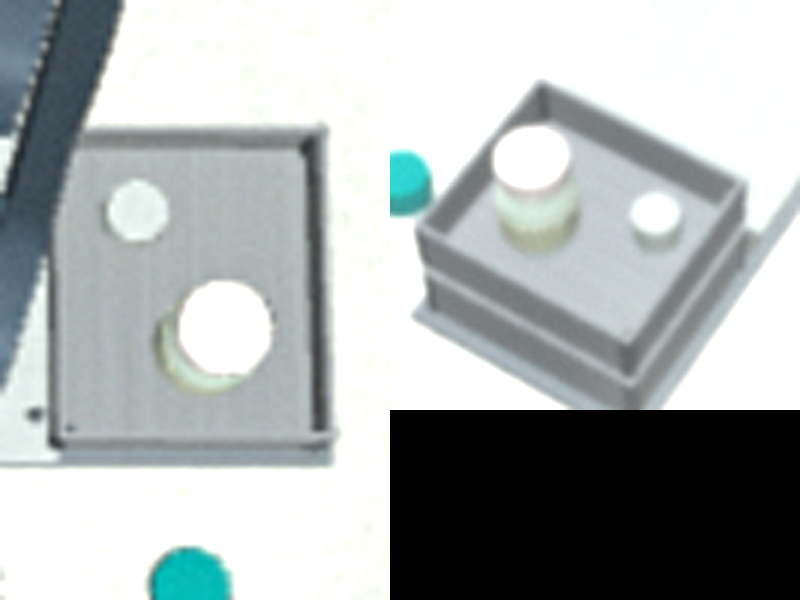

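The rear -x corner has dropped about 7 mm, and the tray's lip now runs parallel to the lower rim in the scene view. I'll check the seating close up from above.

```bash
python3 st.py .53 -.09 .28
```

```text
[0.4627 0.0035 0.1586] [-0.2 -0.8 -0.2] [[-0.335, 0.942, 0.022], [0.125, 0.068, -0.99], [-0.934, -0.328, -0.14]] yaw 4.12 t 25.1
[-147.6   17.2   77. ]
q [-0.259  0.561  1.662  0.037  1.283 -0.322] pitch 0.3637
```

Call:
carry_out([
  [[0, -30, 3, 0, 0], [0, -30, 3, 5, 0], [0, -30, 3, 17, 0], [0, -30, 4, 20, 0], [0, -28, 4, 20, 0], [0, 0, 0, 15, 0], [0, 0, 0, 0, 0]],
])

```text
time: 25.68
position: [0.5288, -0.0951, 0.2793]
tool_rot: [0.426, 0.625, -0.533, 0.379]
ft_force: [1.0, -0.5, -0.2]
grip_width: 0.0003
```

```bash
python3 st.py;python3 - <<'E'
from h import *
m,im=snap("wrist","w11")
import json;json.dump({k:np.array(v).tolist() for k,v in m.items()},open("w11.json","w"))
v=np.mean([robot.camera("wrist") for _ in range(4)],0).astype(np.uint8)[:,:,::-1]
cv2.imwrite("pics/w11.png",cv2.resize(v[:,100:500],None,fx=1.4,fy=1.4,interpolation=2))
E
```

```text
[ 0.5288 -0.0951  0.2793] [ 1.  -0.5 -0.2] [[-0.349, 0.937, 0.018], [0.129, 0.067, -0.989], [-0.928, -0.343, -0.144]] yaw 4.1 t 25.6833
q [-0.38   0.528  1.327 -0.01   1.668 -0.423] pitch 0.3815
```

View pics/w11.png

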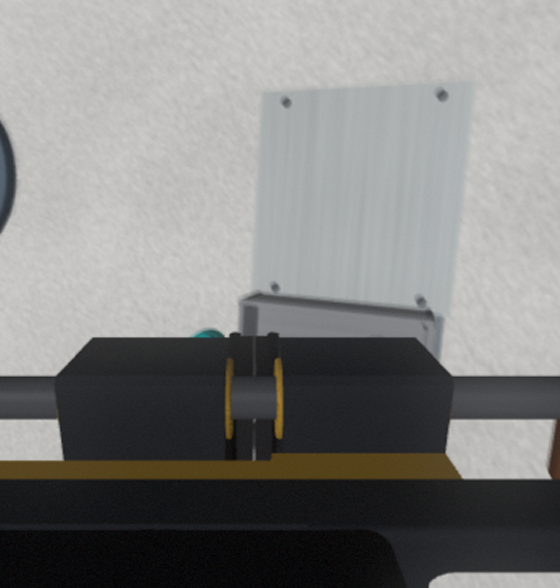

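```bash
python3 - <<'E'
from h import *
import json;m=json.load(open("w11.json"))
un=lambda p:(p[0]/1.4+100,p[1]/1.4)
S=[ray(m,un(p),.048)[:2] for p in [(286,102),(442,95),(275,287),(421,301)]]
L=[ray(m,un(p),.048)[:2] for p in [(263,93),(471,82)]]
print(np.round(S,4).tolist(),np.round(L,4).tolist())
S=np.array(S);d=(S[1]-S[0])+(S[3]-S[2]);yaw=np.arctan2(d[1],d[0]);d2=(S[0]-S[2])+(S[1]-S[3]);yaw2=np.arctan2(-d2[0],d2[1]);print("yaw",np.degrees([yaw,yaw2]))
a=(yaw+yaw2)/2;ux=np.array([np.cos(a),np.sin(a)]);uy=np.array([-ux[1],ux[0]])
# stand origin: x mid of screws, y from screws' mean: ledge back edge at 245
back=np.mean(L,0);O=S.mean(0)-uy*((S.mean(0)-back)@uy+0.245);O=S.mean(0)+uy*(((back-S.mean(0))@uy)-.245)
print("origin",O)
for n,p in [("rim TL",(243,300)),("rim TR",(441,316))]:
  for z in(.090,.098):
    X=ray(m,un(p),z)[:2]-O;print(n,z,"stand mm",np.round([X@ux*1e3,X@uy*1e3],1))
for x in(-75,75):
  for z in(.048,.056,.09,.098):
    X=np.append(O+ux*x/1e3+uy*.065,z);q=proj(m,X);print(x,z,((q-[100,0])*1.4).round(1))
v=cv2.imread("pics/w11.png")[255:345,225:465];cv2.imwrite("pics/w11c.png",cv2.resize(v,(800,300),interpolation=2))
E
```

```text
[[0.4635, 0.0632], [0.5876, 0.065], [0.4659, -0.0965], [0.5899, -0.0947]] [[0.442, 0.0712], [0.6068, 0.0737]]
yaw [0.83496554 0.84272629]
origin [ 0.52899146 -0.17252074]
rim TL 0.09 stand mm [-76.1  68.8]
rim TL 0.098 stand mm [-73.1  70.2]
rim TR 0.09 stand mm [75.9 72.8]
rim TR 0.098 stand mm [75.5 74. ]
-75 0.048 [260.7 298.6]
-75 0.056 [257.7 299.7]
-75 0.09 [244.  304.7]
-75 0.098 [240.5 306. ]
75 0.048 [436.6 317.3]
75 0.056 [437.  318.9]
75 0.09 [438.5 326.5]
75 0.098 [438.9 328.5]
```

View pics/w11c.png

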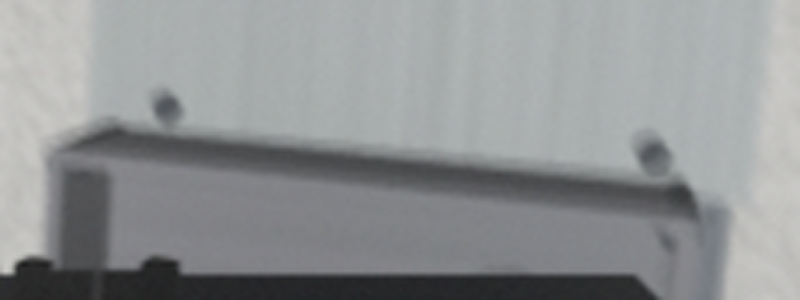

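No foot or gap shows under the tray's back edge now, and it lies parallel to the ledge (6.3 and 6.7 mm from the two screws). The wrist and top views agree that it sits about 3–4 mm to +y and about 3 mm to -x of centre, at the limit of the play. I'll give it a centred two-finger nudge along -y.

```bash
python3 st.py .525 -.03 .17;python3 st.py .525 -.062 .072|sed -n 2p
```

```text
[ 0.5271 -0.0906  0.2789] [-0.4  0.1  0. ] [[-0.353, 0.935, 0.022], [0.131, 0.072, -0.989], [-0.926, -0.346, -0.148]] yaw 4.41 t 25.9333
[109.5  40.1 -43.9]
q [-0.375  0.527  1.332 -0.008  1.669 -0.423] pitch 0.386
[196.1  71.8   2.2]
```

Call:
carry_out([
  [[0.5, 0, 0, -25, 2], [0.5, 22, 8, -28, 1], [0.5, 27, 10, 0, 0], [0.5, 27, 10, 0, 0], [0.5, 27, 10, 4, 0], [0.5, 27, 10, 4, 0], [0.5, 25, 9, 4, 0], [0.5, 0, 0, 0, 0]],
])

```text
time: 26.6
position: [0.5186, -0.0152, 0.1139]
tool_rot: [0.431, 0.617, -0.548, 0.366]
ft_force: [-0.6, 0.1, -0.2]
grip_width: 0.0411
```

```bash
python3 st.py .525 -.062 .072
```

```text
[ 0.5186 -0.0152  0.1139] [-0.6  0.1 -0.2] [[-0.36, 0.933, -0.021], [0.131, 0.028, -0.991], [-0.924, -0.36, -0.132]] yaw 1.75 t 26.6
[30.3 19.7 51.8]
q [-0.264  0.7    1.522  0.033  1.312 -0.283] pitch 0.3922
```

Call:
carry_out([
  [[0.5, 12, 8, 6, 0], [0.5, 12, 8, 10, 0], [0.5, 6, 4, 12, 0], [0.5, 0, 1, 12, 0], [0.5, 0, 0, 4, 0], [0.5, 0, 0, 0, 0]],
])

```text
time: 27.1
position: [0.5253, -0.0542, 0.0725]
tool_rot: [0.429, 0.619, -0.547, 0.366]
ft_force: [0.0, 0.0, -0.0]
grip_width: 0.0438
```

```bash
python3 st.py .526 -.092 .072
```

```text
[ 0.5253 -0.0542  0.0725] [ 0.  0. -0.] [[-0.365, 0.931, -0.016], [0.13, 0.034, -0.991], [-0.922, -0.364, -0.134]] yaw 2.07 t 27.1
[-4.7 -0.5 37.5]
q [-0.32   0.772  1.506  0.009  1.261 -0.334] pitch 0.3976
```

Call:
carry_out([
  [[0.5, -2, -0.5, 10, 0], [0.5, -1.5, 0, 9, 0], [0.5, -0.5, 0, 6, 0], [0.5, 0, 0.5, 5, 0]],
])

```text
time: 27.43
position: [0.5272, -0.0849, 0.0756]
tool_rot: [0.432, 0.619, -0.545, 0.365]
ft_force: [1.1, 19.2, 3.4]
grip_width: 0.0434
```

Call:
carry_out([
  [[0.5, -0.5, 1, 5, 0], [0.5, -0.5, 1, 5, 0]],
])

```text
time: 27.6
position: [0.5272, -0.0842, 0.0761]
tool_rot: [0.437, 0.625, -0.54, 0.356]
ft_force: [0.1, 14.0, 2.5]
grip_width: 0.0433
```

```bash
python3 st.py .526 -.092 .072
```

```text
[ 0.5272 -0.0842  0.0761] [ 0.1 14.   2.5] [[-0.365, 0.931, -0.027], [0.162, 0.034, -0.986], [-0.917, -0.364, -0.163]] yaw 2.11 t 27.6
[3.  0.1 8.4]
q [-0.377  0.778  1.481  0.017  1.293 -0.389] pitch 0.41
```

It stops hard at about 15 N, still offset toward -x, probably with a foot against a corner. I'll free it sideways by going inside with closed fingers and easing the +x wall about 3 mm toward +x. First I'll compute where the jar and tin are.

Call:
carry_out([
  [[0.5, 0, 0, -12, 0], [0.3, -8, -3, -18, 0], [0, -30, -10, 0, 0], [0, -32, -10, 0, 0], [0, -32, -10, 0, 0], [0, -25, -8, 0, 0], [0, 0, 0, 0, 0]],
])

```text
time: 28.18
position: [0.5352, -0.0711, 0.2213]
tool_rot: [0.435, 0.626, -0.54, 0.356]
ft_force: [0.2, -0.3, 0.2]
grip_width: 0.0114
```

```bash
python3 - <<'E'
from h import *
m=robot.camera_model("top");f=lambda u,v:(310+u/6,170+v/6)
print("jar",ray(m,f(226,328),.127),"tin",ray(m,f(137,211),.076))
for p in [(328,130),(333,440),(52,447)]: print(ray(m,f(*p),.090).round(4))
m,w=snap("top","t12");m2,im=snap("scene","s12")
cc=np.zeros((600,800,3),np.uint8);cc[:,:390]=cv2.resize(w[170:270,310:375],(390,600),interpolation=2);cc[:410,390:]=cv2.resize(im[200:300,205:305],(410,410),interpolation=2);cv2.imwrite("pics/c12.png",cc)
E
python3 st.py .561 -.184 .17;python3 st.py .561 -.184 .062|sed -n 2p
```

```text
jar [ 0.49538186 -0.17771251  0.127     ] tin [ 0.55765055 -0.14234691  0.076     ]
[ 0.5956 -0.2311  0.09  ]
[ 0.4487 -0.2321  0.09  ]
[ 0.4431 -0.1017  0.09  ]
[ 0.5331 -0.07    0.2176] [-1.1  0.3 -0.3] [[-0.374, 0.927, -0.026], [0.163, 0.038, -0.986], [-0.913, -0.373, -0.165]] yaw 2.38 t 28.2833
[ 14.4  39.2 119.6]
q [-0.352  0.606  1.375  0.024  1.58  -0.364] pitch 0.4194
[113.   79.5 137.4]
```

View pics/c12.png

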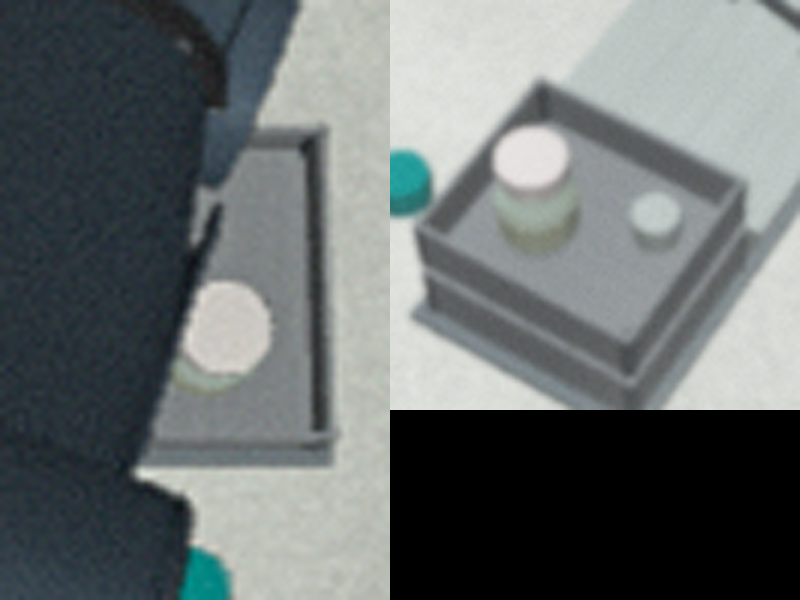

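The top and scene views are unchanged by the last push, so the tray seems to sit against its stop with everything upright. I'll triangulate the rim corners from the two views to check that it is flat.

```bash
python3 - <<'E'
from h import *
s=robot.camera_model("scene");t=robot.camera_model("top")
P=lambda m:np.diag([1,1,1])@np.array([[m["fx"],0,m["cx"]],[0,m["fy"],m["cy"]],[0,0,1]])@np.c_[np.array(m["R"]),np.array(m["t"])]
ft=lambda u,v:np.array([310+u/6,170+v/6]);fs=lambda u,v:np.array([205+(u-390)/4.1,200+v/4.1])
for n,a,b in [("-x-y",(333,440),(416,228)),("+x-y",(328,130),(630,345)),("-x+y",(52,447),(543,82)),("jar cap",(226,328),(531,159)),("tin",(137,211),(656,214))]:
    X=cv2.triangulatePoints(P(t),P(s),ft(*a).reshape(2,1),fs(*b).reshape(2,1))[:,0];print(n,(X[:3]/X[3]).round(4))
# drop of rear corners: template shift of scene crops before (s9) and after (s12) the last nudges, by phase correlation
A=[cv2.cvtColor(cv2.imread(f"pics/{n}.png"),6).astype(np.float32) for n in("s8","s9","s10","s12")]
def sub(a,b,c,h=7):
    T=a[c[1]-h:c[1]+h+1,c[0]-h:c[0]+h+1];r=cv2.matchTemplate(b[c[1]-h-6:c[1]+h+7,c[0]-h-6:c[0]+h+7],T,5);_,v,_,l=cv2.minMaxLoc(r);return (l[0]-6,l[1]-6,round(v,2))
for c in [(242,219),(292,244),(212,255),(263,284)]: print(c,"s9->s10",sub(A[1],A[2],c),"s10->s12",sub(A[2],A[3],c))
E
```

```text
-x-y [ 0.4509 -0.2306  0.0878]
+x-y [ 0.5986 -0.2292  0.0884]
-x+y [ 0.4466 -0.0996  0.0833]
jar cap [ 0.4973 -0.1761  0.1271]
tin [ 0.5594 -0.1407  0.0772]
(242, 219) s9->s10 (-1, 1, 1.0) s10->s12 (0, 0, 1.0)
(292, 244) s9->s10 (-1, 0, 0.99) s10->s12 (0, 0, 1.0)
(212, 255) s9->s10 (-1, 0, 0.98) s10->s12 (0, 0, 1.0)
(263, 284) s9->s10 (0, 0, 0.98) s10->s12 (0, 0, 0.99)
```

Flat and square: the triangulated rim corners are at z of about 0.083–0.088 (home is 0.090), the jar cap is at 0.127 and the tin top at 0.077, which match home (0.127 and 0.076) rather than a raised rear. The yaw is about +1°, the same as the stand, and nothing moved during the last push. The gripper hangs free above.

```bash
python3 st.py; python3 -c "
from rig import robot
print(robot.hand_in())"
```

```text
[ 0.5331 -0.07    0.2176] [-1.1  0.3 -0.3] [[-0.374, 0.927, -0.026], [0.163, 0.038, -0.986], [-0.913, -0.373, -0.165]] yaw 2.38 t 28.2833
q [-0.352  0.606  1.375  0.024  1.58  -0.364] pitch 0.4194
the job is handed in; nothing more can be done
None
```

The job is handed in at about 28 s: the jar stands in the upper tray, and the upper tray is on the lower one. By my checks it sits flat and square.

**What I did**
- I lifted the jar out of the lower tray and set it down upright in the upper tray, clear of the tin.
- I centred the upper tray on the ledge with a two-finger side push, then slid it along -y without lifting it.
- It stopped skewed at first, with its rear -x foot still up. A push on the back wall near the -x end made that corner drop in.

**Last checks that agree**
- **Flat:** the jar cap at z = 0.127 and the tin top at 0.077 match the seated heights of 0.127 and 0.076. The three rim corners I could triangulate came out at 0.083–0.088 against 0.090.
- **Square:** the tray's yaw is about +1°, the same as the stand's.
- **Stable:** nothing moved during a final centred push of 14–19 N. The jar and tin are upright, and the gripper hangs free above.

**Checks that disagreed or were not possible**
- **Offset:** the images put the tray about 2–3 mm to -x and 3–4 mm to +y of exact centre, at or just past the 3 mm play. The final push along -y did not move it, which does not fit that y offset unless the calibration accounts for it or a foot is catching. I had planned a sideways nudge to settle this but did not do it.
- **Out of view:** the fourth rim corner (+x, +y) was hidden by the arm, so its height is judged only from the tin beside it. The pot under the tray could not be seen at the end.
- **Arm tilt:** the tool's tilt drifted to about 24° over the run. The pushes still worked.

I viewed 15 pictures, over the budget of 10 and the one or two extra allowed.

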